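Seat the extruder cap and pull-test it

TASK

The orange cap of the clay extruder is standing proud: push it fully home on the barrel. Then pull-test it: draw the spring-loaded blue bail straight back out of the cap until its red pointer lines up with the yellow set marker, hold it there for a second, and ease the bail all the way back in, without letting it snap. Never pull well past the marker, leave the cap fully home and the marker where it is set, and do not knock over or shove the tin, the teapot or the mallet.

Things in the scene. Friction and masses are not known exactly. Their poses are not given: they have to be found in the camera images.
- extruder: Clay extruder fixed to the table: aluminium barrel (radius 32 mm, 170 mm long) lying level in a wooden cradle. Origin on the table top, under the centre of the barrel's mouth. Its x axis runs along the barrel, away from the mouth; the cap and the bail are pushed in toward +x and pulled out toward -x. z is up. The barrel's axis is 52 mm above the table; nothing of the barrel or cap rises above 92 mm.
- cap (a joint): How far the orange push-fit cap (disc of radius 39 mm) stands out of the barrel, m: 0 fully home against a firm stop, 0.006 to 0.012 at the start. It is a tight friction fit: it stays where it is put and takes about 14 N to move either way. On its face it carries a grey cross plate (face 22 mm in front of the cap's seat), the two guides of the bail, and at its +y side a flat black scale rail. Pressing the bail's bar toward +x when the bail is in presses the cap.
- bail (a joint): How far the spring bail is drawn out of the cap, m: 0 in (rest), 0.034 its stop. The spring pulls it back with 0.8 N at rest plus 0.4 N for each mm. The bail's joint value equals that of marker when pointer and marker line up.
- marker (a joint): Where the yellow set marker stands on the scale rail, m: 0.012 to 0.022, set for the job; the same scale as bail.
- bail_bar (a point): Centre of the bail's blue round cross bar (11 mm thick, 88 mm long along the extruder's y axis), 60 mm above the table. Two steel legs of 8 mm at 38 mm either side of the centre run from the bar to guides on the cap. The opening between bar and grey cross plate is 52 mm deep along x with the bail in, and 60 mm wide between the guides; it is open from above and below, so that a finger can be put down into it. In front of the bar (toward -x) all is free.
- pointer (a point): Tip of the red pointer at the bail's +y end, 70 mm from the bail's centre along y, over the black scale rail. Moves with the bail. Same axes as the extruder.
- set_marker (a point): Inner end of the yellow set marker on the black scale rail. Its x axis is the extruder's: pointer and marker line up when the pointer is at x = 0 of the marker; negative x is past the marker.
- needle_tin: Small grey open tin, 55 mm wide and 58 mm high, loose, standing at the extruder's +y side. Origin at the centre of its underside.
- teapot: Unfired brown teapot without lid, 155x106x68 mm, loose, at the extruder's -y side. Origin at the centre of its underside.
- mallet: Wooden mallet, 150x93x35 mm, loose, at the left of the table. Origin at the centre of its underside.

How it is judged (in metres and radians):
On the way, in this order (a step that is already met when the one before it is completed fails the run):
1. the cap is fully home on the barrel (within 2 mm) (value of joint cap below 0.002 m), for 0.2 s.
2. the bail is held with its pointer within 4 mm of the set marker for half a second, the cap still home (value of joint cap below 0.002 m and x of pointer in the frame of set_marker between -0.004 and 0.004 m), for 0.5 s.
At the end, for the whole second after the job is handed in: The cap is fully home (within 2 mm), the bail is back in (within 2 mm) and at rest (value of joint each of cap, bail below 0.002 m and velocity of joint bail between -0.01 and 0.01 m/s); the robot touches nothing.
It fails at once if the bail is pulled more than 9 mm past the set marker (x of pointer in the frame of set_marker below -0.009 m).
It fails at once if the bail snaps back (faster than 0.4 m/s) (velocity of joint bail below -0.4 m/s).
It fails at once if the cap is pulled out beyond 20 mm (value of joint cap above 0.02 m).
It fails at once if the tin, the teapot or the mallet is shoved by more than 20 mm or tipped over (distance of any of needle_tin, teapot, mallet from where it was at the start of the episode above 0.02 m or angle between any of needle_tin, teapot, mallet's own z axis and vertical above 0.3 rad).
It fails at once if the set marker is shifted off its setting range (value of joint marker below 0.01 m or value of joint marker above 0.024 m).
It also fails if it takes over 45 s, if anything falls off the work surface, if the arm or the gripper's body presses on something with over 40 N, if the wrist force passes 120 N, or if a joint passes its speed limit or range.

ROBOT

A 6-joint arm with a two-finger parallel gripper is mounted at the origin on a cart in front of the work surface, level with it; the furniture and walls round the work are solid. World frame = base frame: x ahead of the robot, y to its left, z up, the work surface at z = 0. Lengths are in mm, angles in rad, forces in N, time in s.
With the tool pointing down it reaches from about 400 to 925 mm from the base axis. Payload 12.5 kg.
Tool frame: the origin (TCP) lies between the finger pads; the fingertips stand 19 mm ahead of it and the grasp point (between the pads) is the TCP (env.tips_ahead is the distance from the TCP to the fingertips, in mm); z points along the fingers, y is the line along which they close (so a half turn about z gives the same grasp; the last joint's range is limited). The gripper opens to 95 mm and grips with 3 to 60 N. Pads are 20 mm wide; open, the fingers measure 119 mm over their backs; the gripper's body (75 mm by 180 mm) begins 59 mm behind the grasp point.
Start: joints at [-1.397, 0.491, 1.559, -0, 1.092, -0.106], TCP at [172.625, -600.704, 233.661] pointing down, gripper open.
Joint ranges: [-3.1, 3.1], [-0.84, 2.19], [0.05, 2.79], [-1.13, 4.28], [0.06, 2.93], [-2.69, 2.69]. Speed limits (rad/s): [2.22, 2.22, 2.79, 3.14, 3.14, 3.14].

INTERFACE

Orientations are given as [roll, pitch, yaw] about the fixed x, y, z axes, in that order (R = Rz(yaw) Ry(pitch) Rx(roll)).
In Python, from cell import env gives the robot as it stands.
- The arm moves only by the shell command python3 -m crank 'ROWS'. ROWS is JSON, a list of rows, each a list of 5 numbers: the shift along the tool's x, y, z in mm, then the turn about the tool's z in degrees, then the finger opening in mm, from 0 to 95.1. In form: [[dx, dy, dz, yaw, grip], ...]. A call has 1 to 10 rows; each row is the pose to reach, as a shift and turn from the pose commanded when the call began, along the tool's axes at that moment; what a row does not reach only later rows make up. A row lasts 1/12 s, in which the tool goes at most 41.7 mm and 7.16 degrees, less where a joint would pass 70% of its speed; a pose out of reach is approached as far as the arm can. A call with a gripper value outside its range is refused whole. The fingers move at their own pace and stop on an object; the grip force is fixed at half the most. Time passes only in rows, so rows that repeat a pose let the fingers close. It gives the time, the measured TCP pose, the force, the opening and the grip force at its end, in the units of the state.
- env.state(): the state, without advancing time (a new reading comes with each control period).
- env.read_camera(name): name is "side" or "top" or "wrist"; returns a dict with "img" (384x512x3 uint8, blue, green, red), "K" (3x3 intrinsics, pixels), "k1" (the pictures are not rectified: a ray, as slopes to the right and down, at radius r is drawn at 1 + k1 r^2 times it, then the intrinsics apply), "pose" (4x4, takes a point from camera to world coordinates). Camera axes: x right, y down, z forward; pixel columns grow to the right and rows downward; lengths in mm; the calibration is good to about 2 mm. A picture is of the moment at which its call begins. There is no depth.
- env.job_done(): hands the job in; it is judged then, once.
The state is a dict: "t": time; "joints": joint angles; "qvel": joint speeds; "tau": joint torques, N m; "eef_pos": TCP position; "tcp_rot": TCP orientation; "ft_force": force on the tool from outside, world axes, zero at the start; "moment": the same for the moment, N m; "opening": opening from 0.0 (shut) to 1.0 (fully open); "grip_force": force on a finger pad.
Only numpy, scipy, OpenCV 4.12 (cv2) and the standard library are available. Lean on these libraries where they do the work, as an engineer would, in place of code of your own. Each camera call takes 0.05 s, during which the arm holds its last target. There are 200 camera calls.

## Working session

There is one attempt and no reset: what is moved stays moved. The work goes in short steps, Python scripts to look and compute and a shell command to move; the robot and the scene stay as the last step left them, time stands still between calls to the robot, and variables do not carry over. Pictures are saved under pics/ and viewed, at most 10 in all, crops included, and the job is handed in when it is done.

```bash
mkdir -p pics; ls; python3 - <<'E'
from cell import env
import cv2,numpy as np
s=env.state();print({k:np.round(v,3) for k,v in s.items()})
for n in("top","side"):
    r=env.read_camera(n);cv2.imwrite(f"pics/{n}1.png",r["img"]);print(n,r["K"],r["k1"],np.round(r["pose"],3))
E
```

```text
pics
{'t': np.float64(0.0), 'joints': array([-1.397,  0.492,  1.559, -0.   ,  1.092, -0.106]), 'qvel': array([ 0.   , -0.   ,  0.002, -0.   , -0.001,  0.001]), 'tau': array([-3.0000e-03, -6.1264e+01, -2.5819e+01,  6.9000e-02,  4.8000e-02,
       -0.0000e+00]), 'eef_pos': array([ 172.564, -600.459,  233.065]), 'tcp_rot': array([-3.14, -0.  ,  0.28]), 'ft_force': array([-0.488,  0.21 ,  0.027]), 'moment': array([-0.012, -0.028, -0.009]), 'grip_force': np.float64(0.0), 'opening': np.float64(1.001)}
top [[399.65840393   0.         253.37444386]
 [  0.         399.65840393 193.47002793]
 [  0.           0.           1.        ]] 0.0003991572024305766 [[-1.500000e-02 -9.920000e-01  1.280000e-01  4.364060e+02]
 [-1.000000e+00  1.600000e-02  1.100000e-02  6.733700e+01]
 [-1.300000e-02 -1.280000e-01 -9.920000e-01  1.230921e+03]
 [ 0.000000e+00  0.000000e+00  0.000000e+00  1.000000e+00]]
side [[356.9189198    0.         251.53984128]
 [  0.         356.9189198  188.51304751]
 [  0.           0.           1.        ]] -0.11194080535957054 [[-9.14000e-01 -2.01000e-01  3.53000e-01  1.92006e+02]
 [-4.05000e-01  4.86000e-01 -7.74000e-01  9.73289e+02]
 [-1.60000e-02 -8.51000e-01 -5.26000e-01  6.66342e+02]
 [ 0.00000e+00  0.00000e+00  0.00000e+00  1.00000e+00]]
```

View pics/top1.png

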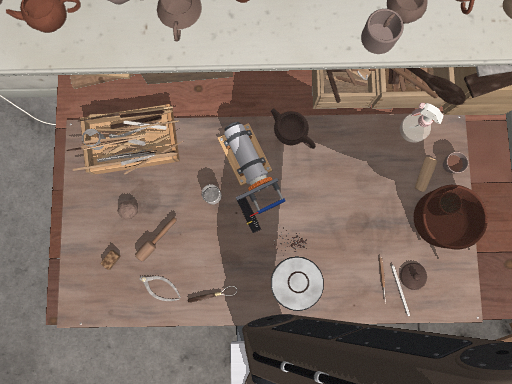

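View pics/side1.png

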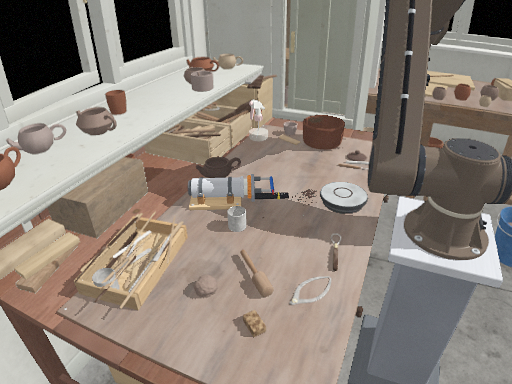

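The top view shows the blue bar at about (270,204), the orange cap at (260,183), the barrel running up to (237,130), the tin at (210,193), the teapot at (291,127), and the mallet at (155,238). Next I'll segment the colours and zoom in.

```bash
cat > h.py <<'E'
from cell import env
import cv2,numpy as np
def px2w(r,uv,z):
    K=r["K"];d=(np.atleast_2d(uv).astype(float)-[K[0,2],K[1,2]])/[K[0,0],K[1,1]]
    u=d.copy()
    for _ in range(20): u=d/(1+r["k1"]*(u**2).sum(1,keepdims=True))
    T=np.array(r["pose"]);ray=np.c_[u,np.ones(len(u))]@T[:3,:3].T;o=T[:3,3]
    return o+ray*((z-o[2])/ray[:,2])[:,None]
def w2px(r,p):
    T=np.array(r["pose"]);c=(np.atleast_2d(p)-T[:3,3])@T[:3,:3];u=c[:,:2]/c[:,2:]
    u=u*(1+r["k1"]*(u**2).sum(1,keepdims=True));K=r["K"]
    return u*[K[0,0],K[1,1]]+[K[0,2],K[1,2]]
R={"blue":((105,110,50),(130,255,255)),"yellow":((22,120,120),(35,255,255)),"red":((0,190,100),(4,255,255)),"orange":((6,190,150),(17,255,255))}
def seg(r,c,box):
    h=cv2.cvtColor(r["img"],cv2.COLOR_BGR2HSV);m=cv2.inRange(h,*R[c])
    x0,y0,x1,y1=box;v,u=np.nonzero(m[y0:y1,x0:x1]);return np.c_[u+x0,v+y0]
E
python3 - <<'E'
from h import *
r=env.read_camera("top");box=(215,110,310,240)
for c,z in(("blue",60),("yellow",60),("red",60),("orange",70)):
    p=seg(r,c,box)
    if len(p)<2: print(c,len(p));continue
    w=px2w(r,p,z)[:,:2];m=w.mean(0);_,s,v=np.linalg.svd(w-m)
    print(c,len(p),p.mean(0),m.round(1),v[0].round(3),"yaw of dir",np.degrees(np.arctan2(v[0,1],v[0,0])).round(1),np.ptp((w-m)@v[0]).round(1))
for n,q,z in(("tin",(210,190),58),("pot",(291,127),68),("mal",(155,238),30)):print(n,px2w(r,q,z).round())
cv2.imwrite("pics/c1.png",cv2.resize(r["img"][115:235,195:315],(600,600),interpolation=cv2.INTER_CUBIC))
E
```

```text
blue 91 [271.10989011 205.7032967 ] [550.3  28.8] [-0.41   0.912] yaw of dir 114.2 84.4
yellow 5 [249.4 221.8] [504.   93.3] [-0.449  0.893] yaw of dir 116.7 13.1
red 7 [254.         213.71428571] [527.5  79.5] [-0.438  0.899] yaw of dir 116.0 19.7
orange 13 [260.69230769 181.07692308] [622.5  58.2] [-0.406  0.914] yaw of dir 113.9 69.7
tin [[600. 209.  58.]]
pot [[785. -35.  68.]]
mal [[462. 378.  30.]]
```

View pics/c1.png

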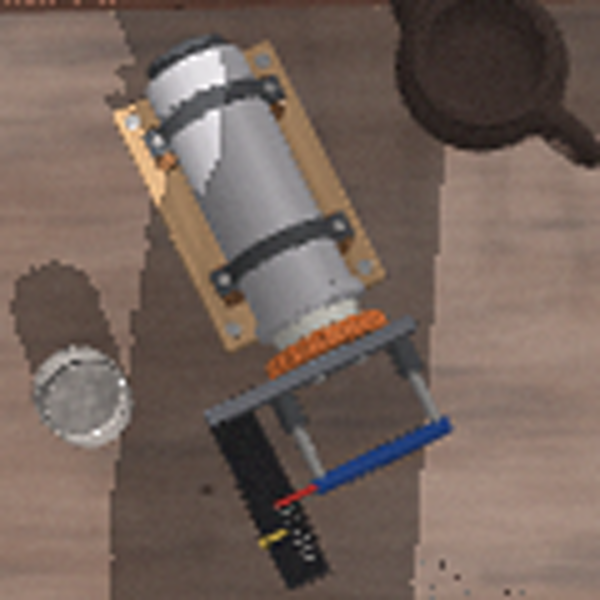

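```bash
python3 -m crank '[[40,-37,0,-7,95],[80,-74,0,-14,95],[120,-111,0,-21,95],[160,-148,0,-28,90],[200,-185,0,-35,80],[240,-222,0,-42,70],[280,-259,0,-49,60],[310,-287,0,-56,50],[335,-310,0,-63,50],[360,-333,0,-70,50]]'; python3 - <<'E'
from h import *
from scipy.spatial.transform import Rotation as Ro
s=env.state();R_=Ro.from_euler("xyz",s["tcp_rot"]).as_matrix()
print(s["eef_pos"],s["tcp_rot"],s["opening"],(R_.T@(np.array([550,29,200])-s["eef_pos"])).round(),"yaw",114.4-np.degrees(s["tcp_rot"][2]))
E
```

```text
t: 0.98
eef_pos: [389.0, -242.4, 233.7]
tcp_rot: [3.142, 0.0, 1.507]
ft_force: [0.5, -0.9, 0.4]
opening: 0.58
grip_force: 0.0
[ 388.9550382  -242.39746892  233.67240032] [3.14150230e+00 1.30020465e-04 1.50724503e+00] 0.5804456068158776 [281. 143.  34.] yaw 28.041221351572915
```

```bash
python3 -m crank '[[35,18,0,-7,50],[70,36,0,-14,50],[105,54,0,-21,50],[140,72,0,-28,50],[175,90,0,-28,50],[210,107,0,-28,50],[240,122,0,-28,50],[265,135,0,-28,50],[281,143,0,-28,50],[281,143,0,-28,50]]'; python3 - <<'E'
from h import *
s=env.state();print(s["eef_pos"],s["tcp_rot"],s["opening"])
r=env.read_camera("wrist");cv2.imwrite("pics/w1.png",r["img"]);print(r["k1"],np.round(r["pose"],3))
for c,z in(("blue",60),("yellow",60),("red",60),("orange",70)):
    p=seg(r,c,(0,0,512,384))
    if len(p)<2: print(c,len(p));continue
    w=px2w(r,p,z)[:,:2];m=w.mean(0);_,S,v=np.linalg.svd(w-m,full_matrices=False)
    print(c,len(p),p.mean(0),m.round(1),v[0].round(3),np.degrees(np.arctan2(v[0,1],v[0,0])).round(1),np.ptp((w-m)@v[0]).round(1))
E
```

```text
t: 1.82
eef_pos: [551.7, 28.8, 233.2]
tcp_rot: [3.141, -0.0, 1.993]
ft_force: [-0.6, 0.1, -0.3]
opening: 0.527
grip_force: 0.0
[551.65793169  28.78965986 233.21489981] [ 3.14136721e+00 -2.29808907e-04  1.99305436e+00] 0.5274508400794881
-0.052748889060907786 [[ 9.12000e-01  3.99000e-01  9.80000e-02  5.25035e+02]
 [ 4.10000e-01 -8.86000e-01 -2.16000e-01  8.86420e+01]
 [ 1.00000e-03  2.37000e-01 -9.71000e-01  3.84610e+02]
 [ 0.00000e+00  0.00000e+00  0.00000e+00  1.00000e+00]]
blue 558 [252.45519713 177.85842294] [550.4  30.3] [ 0.413 -0.911] -65.6 87.4
yellow 106 [252.74528302 159.4245283 ] [545.2  46.9] [ 0.777 -0.63 ] -39.0 257.5
red 63 [252.07936508 130.46031746] [526.5  82.3] [ 0.428 -0.904] -64.7 25.5
orange 639 [315.98122066 177.96244131] [618.5  63.2] [ 0.434 -0.901] -64.3 72.8
```

View pics/w1.png

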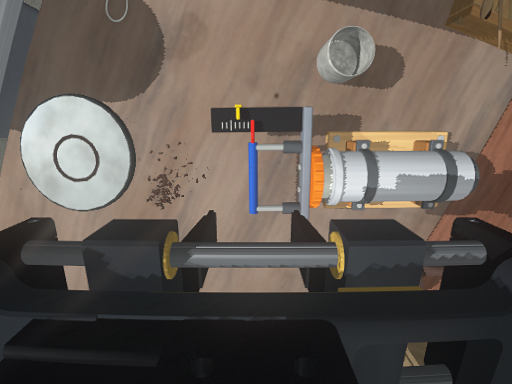

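The wrist view shows the bar at (252,178), the pointer tip at (252,121), the yellow marker at (238,112) and the cross plate at column 307. The opening for the inner finger is clear, so I'll go down.

```bash
python3 -m crank '[[2,-0.5,25,0,50],[2,-0.5,50,0,50],[2,-0.5,75,0,50],[2,-0.5,100,0,50],[2,-0.5,120,0,50],[2,-0.5,140,0,50],[2,-0.5,155,0,50],[2,-0.5,165,0,50],[2,-0.5,171,0,50],[2,-0.5,171,0,50]]'; cat > m.py <<'E'
from h import *
def meas(save=None):
    r=env.read_camera("wrist")
    if save: cv2.imwrite(save,r["img"])
    a=np.radians(24.4);o={}
    for c in("blue","red","yellow","orange"):
        box=(100,0,420,384) if c!="yellow" else (180,0,300,220)
        p=seg(r,c,box)
        if len(p)<3: print(c,len(p));continue
        w=px2w(r,p,60)[:,:2];e=np.c_[w@[np.cos(a),np.sin(a)],w@[-np.sin(a),np.cos(a)]]
        o[c]=e;print(c,len(p),p.mean(0).round(1),"ext x med",np.median(e[:,0]).round(1),"range",e.min(0).round(1),e.max(0).round(1))
    return o
E
python3 - <<'E'
from m import *
s=env.state();print(s["eef_pos"],s["ft_force"],s["opening"])
meas("pics/w2.png")
E
```

```text
t: 2.7
eef_pos: [548.8, 27.2, 61.9]
tcp_rot: [-3.14, -0.001, 1.99]
ft_force: [-1.0, -0.3, -0.8]
opening: 0.527
grip_force: 0.0
[548.78759392  27.18437993  61.8755177 ] [-0.96413348 -0.26046617 -0.80727354] 0.5270028817127744
blue 1769 [257.9 218.4] ext x med 514.3 range [ 509.  -240.9] [ 520. -156.]
red 324 [257.6 135.1] ext x med 514.4 range [ 512.2 -156.5] [ 516.1 -130. ]
yellow 345 [225.5  93.2] ext x med 496.7 range [ 493.  -128.9] [ 501.6 -111.7]
orange 1068 [397.1 199.9] ext x med 597.4 range [ 587.8 -200.9] [ 611.6 -160.3]
```

View pics/w2.png

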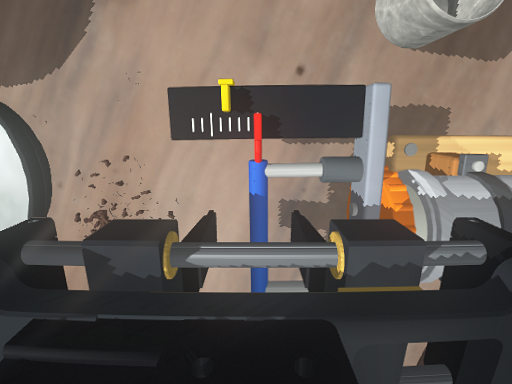

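```bash
python3 -m crank '[[3,3,0,0,50],[3,3,0,0,40],[3,3,0,0,30],[3,3,0,0,20],[3,3,0,0,10],[3,3,0,0,5],[3,3,0,0,5],[3,3,0,0,5],[3,3,0,0,5]]'; python3 -m crank '[[0,1,0,0,5],[0,2,0,0,5],[0,3,0,0,5],[0,4,0,0,5],[0,5,0,0,5],[0,5,0,0,5]]'; python3 - <<'E'
from m import *
meas()
E
```

```text
t: 3.5
eef_pos: [550.3, 31.5, 62.6]
tcp_rot: [-3.141, -0.0, 1.99]
ft_force: [-2.8, -1.9, 2.9]
opening: 0.108
grip_force: 30.0
t: 4.0
eef_pos: [553.5, 33.1, 62.5]
tcp_rot: [-3.137, -0.001, 1.991]
ft_force: [-10.5, -8.3, 8.5]
opening: 0.109
grip_force: 30.0
blue 1704 [252.8 221.9] ext x med 517.9 range [ 512.3 -238.6] [ 523.5 -156. ]
red 298 [251.3 141.7] ext x med 517.1 range [ 515.4 -156.6] [ 519.4 -130.3]
yellow 349 [219.1 100.1] ext x med 499.7 range [ 496.1 -129.2] [ 504.8 -112.2]
orange 1442 [390.1 233. ] ext x med 603.2 range [ 590.5 -238.8] [ 613.8 -159.8]
```

```bash
python3 -m crank '[[0,1,0,0,5],[0,2,0,0,5],[0,3,0,0,5],[0,4,0,0,5],[0,4,0,0,5]]';python3 -m crank '[[0,1,0,0,5],[0,2,0,0,5],[0,3,0,0,5],[0,3,0,0,5]]'; python3 - <<'E'
from m import *
meas()
E
```

```text
t: 4.47
eef_pos: [557.1, 34.7, 62.5]
tcp_rot: [-3.137, -0.001, 1.991]
ft_force: [-10.6, -7.6, 8.5]
opening: 0.105
grip_force: 30.0
t: 4.8
eef_pos: [559.8, 36.0, 62.5]
tcp_rot: [-3.137, -0.001, 1.991]
ft_force: [-11.2, -8.1, 8.4]
opening: 0.106
grip_force: 30.0
blue 1705 [252.8 222. ] ext x med 524.8 range [ 519.3 -238.6] [ 530.5 -156. ]
red 295 [251.3 141.7] ext x med 524.1 range [ 522.3 -156.6] [ 526.3 -130.3]
yellow 346 [219.  100.1] ext x med 506.6 range [ 503.  -129.1] [ 511.7 -112.2]
orange 1481 [390.  232.2] ext x med 610.0 range [ 597.4 -238.7] [ 620.7 -159.7]
```

```bash
python3 -m crank '[[0,1,0,0,5],[0,2,0,0,5],[0,2,0,0,5]]';python3 -m crank '[[0,1,0,0,5],[0,2,0,0,5],[0,2,0,0,5]]'
```

```text
t: 5.1
eef_pos: [561.4, 36.7, 62.5]
tcp_rot: [-3.136, -0.001, 1.991]
ft_force: [-12.2, -9.1, 9.4]
opening: 0.106
grip_force: 30.0
t: 5.35
eef_pos: [561.6, 36.9, 62.4]
tcp_rot: [-3.133, -0.002, 1.991]
ft_force: [-20.2, -15.2, 14.7]
opening: 0.105
grip_force: 30.0
```

```bash
python3 -m crank '[[0,1,0,0,5],[0,1,0,0,5],[0,1,0,0,5],[0,1,0,0,5]]'; python3 - <<'E'
from m import *
meas()
E
python3 -m crank '[[0,-2,0,0,5],[0,-4,0,0,5],[0,-6,0,0,5],[0,-8,0,0,5],[0,-10,0,0,5],[0,-12,0,0,5],[0,-13,0,0,5],[0,-14,0,0,5],[0,-14,0,0,5]]'; python3 - <<'E'
from m import *
meas("pics/w3.png")
E
```

```text
t: 5.68
eef_pos: [561.7, 37.0, 62.4]
tcp_rot: [-3.131, -0.003, 1.991]
ft_force: [-24.7, -18.4, 16.4]
opening: 0.111
grip_force: 30.0
blue 1697 [252.6 221.9] ext x med 526.9 range [ 521.4 -238.4] [ 532.7 -155.9]
red 293 [251.2 142.1] ext x med 526.2 range [ 524.5 -156.5] [ 527.9 -130.2]
yellow 352 [218.1 100.2] ext x med 508.3 range [ 504.6 -129. ] [ 513.4 -112. ]
orange 1477 [389.7 233.3] ext x med 611.8 range [ 599.2 -237.8] [ 622.4 -160.1]
t: 6.48
eef_pos: [553.7, 33.0, 62.7]
tcp_rot: [3.141, 0.0, 1.99]
ft_force: [2.7, 4.8, -0.7]
opening: 0.103
grip_force: 30.0
blue 1701 [253.  222.4] ext x med 518.2 range [ 512.9 -238.9] [ 523.7 -156.2]
red 294 [251.8 141.3] ext x med 517.8 range [ 515.6 -156.8] [ 519.6 -130. ]
yellow 334 [235.1  99.3] ext x med 508.8 range [ 505.1 -128.8] [ 513.2 -111.9]
orange 1431 [404.8 231.8] ext x med 613.3 range [ 579.8 -239.2] [ 624.4 -160. ]
```

View pics/w3.png

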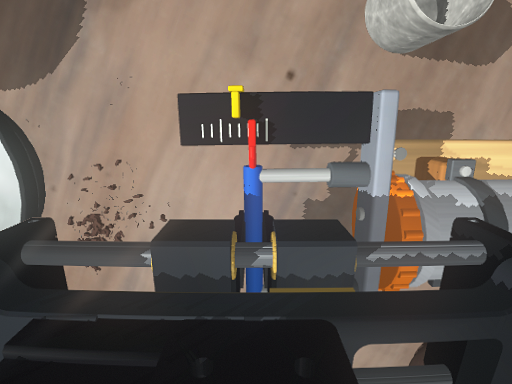

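The bail is drawn about 9 mm and the cap and marker have not moved. The pointer is at column 252 and the marker stem at column 235, so about 9 mm remains.

```bash
python3 -m crank '[[0,-1.5,0,0,5],[0,-3,0,0,5],[0,-4.5,0,0,5],[0,-6,0,0,5],[0,-7.5,0,0,5],[0,-9,0,0,5],[0,-9.5,0,0,5],[0,-9.5,0,0,5]]'; python3 - <<'E'
from m import *
meas("pics/w4.png")
i=cv2.imread("pics/w4.png")[60:210,150:450];cv2.imwrite("pics/w4c.png",cv2.resize(i,None,fx=2.5,fy=2.5))
E
```

```text
t: 7.2
eef_pos: [545.6, 29.2, 62.7]
tcp_rot: [3.14, 0.001, 1.99]
ft_force: [4.6, 6.1, -1.8]
opening: 0.105
grip_force: 30.0
blue 1701 [253.  222.4] ext x med 509.2 range [ 503.9 -239. ] [ 514.8 -155.7]
red 293 [251.5 141.4] ext x med 508.9 range [ 506.7 -156.9] [ 510.7 -130.6]
yellow 310 [252.5  98.8] ext x med 509.4 range [ 505.3 -129. ] [ 513.5 -112.1]
orange 613 [413.  232.8] ext x med 609.4 range [ 578.6 -239.7] [ 619.4 -160.2]
```

View pics/w4c.png

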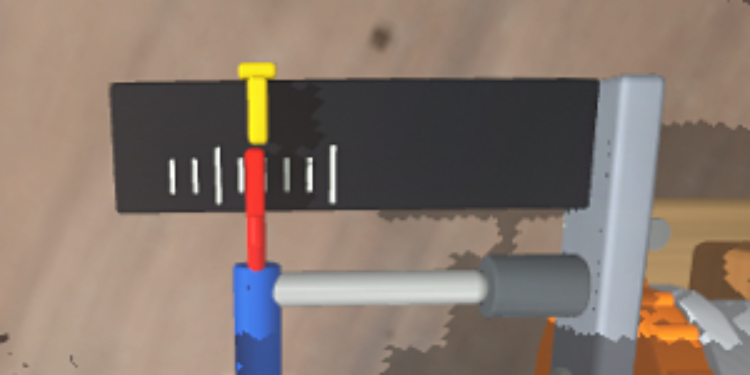

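The pointer lines up with the marker and the cap hasn't come out. Now I'll hold, then ease it back.

```bash
python3 -m crank '[[0,0,0,0,5],[0,0,0,0,5],[0,0,0,0,5],[0,0,0,0,5],[0,0,0,0,5],[0,0,0,0,5],[0,0,0,0,5],[0,0,0,0,5],[0,0,0,0,5],[0,0,0,0,5]]' >/dev/null; python3 -m crank '[[0,0,0,0,5],[0,0,0,0,5],[0,0,0,0,5],[0,0,0,0,5],[0,0,0,0,5],[0,0,0,0,5]]'; python3 -m crank '[[0,1,0,0,5],[0,2,0,0,5],[0,3,0,0,5],[0,4.5,0,0,5],[0,6,0,0,5],[0,7.5,0,0,5],[0,9,0,0,5],[0,10,0,0,5],[0,11,0,0,5],[0,12,0,0,5]]'; python3 -m crank '[[0,1,0,0,5],[0,2,0,0,5],[0,3,0,0,5],[0,4,0,0,5],[0,5,0,0,5],[0,6,0,0,5],[0,7,0,0,5],[0,8,0,0,5],[0,8,0,0,5]]'; python3 - <<'E'
from m import *
meas()
E
```

```text
t: 8.58
eef_pos: [545.7, 29.3, 62.7]
tcp_rot: [3.14, 0.001, 1.99]
ft_force: [5.3, 5.4, -2.3]
opening: 0.108
grip_force: 30.0
t: 9.42
eef_pos: [555.9, 34.0, 62.6]
tcp_rot: [-3.142, 0.0, 1.99]
ft_force: [1.3, 3.8, 1.4]
opening: 0.104
grip_force: 30.0
t: 10.17
eef_pos: [561.3, 36.6, 62.5]
tcp_rot: [-3.137, -0.001, 1.991]
ft_force: [-9.1, -3.8, 8.8]
opening: 0.111
grip_force: 30.0
blue 1704 [252.8 221.9] ext x med 526.4 range [ 520.9 -238.7] [ 532.1 -156.1]
red 306 [251.4 141.4] ext x med 525.7 range [ 524.  -156.7] [ 527.9 -130.4]
yellow 342 [219.2  99.9] ext x med 508.3 range [ 504.6 -129.2] [ 513.4 -112.2]
orange 1511 [390.4 232.3] ext x med 611.8 range [ 599.2 -238.8] [ 622.5 -159.8]
```

```bash
python3 -m crank '[[0,1,0,0,5],[0,2,0,0,5],[0,3,0,0,5],[0,3,0,0,5]]'; python3 -m crank '[[0,-1,0,0,5],[0,-2,0,0,5],[0,-2.5,0,0,5],[0,-2.5,0,0,15],[0,-2.5,0,0,25],[0,-2.5,0,0,35],[0,-2.5,0,0,45],[0,-2.5,0,0,45],[0,-2.5,0,0,45],[0,-2.5,0,0,45]]'; python3 - <<'E'
from m import *
meas("pics/w5.png");print(env.state()["ft_force"])
E
```

```text
t: 10.55
eef_pos: [561.7, 36.9, 62.4]
tcp_rot: [-3.131, -0.002, 1.991]
ft_force: [-21.0, -13.1, 15.8]
opening: 0.106
grip_force: 30.0
t: 11.38
eef_pos: [563.6, 37.4, 62.6]
tcp_rot: [3.142, 0.0, 1.99]
ft_force: [1.2, 1.1, -0.1]
opening: 0.464
grip_force: 0.0
blue 1688 [248.2 221.7] ext x med 526.2 range [ 520.9 -238.9] [ 531.4 -155.7]
red 293 [246.2 141.2] ext x med 525.4 range [ 523.7 -156.8] [ 527.2 -130. ]
yellow 357 [214.3  99.5] ext x med 508.2 range [ 504.5 -128.8] [ 513.2 -111.9]
orange 819 [384.2 200.8] ext x med 607.6 range [ 599.1 -195.2] [ 620.  -160.1]
[-0.82804448 -1.09620349  1.2049627 ]
```

View pics/w5.png

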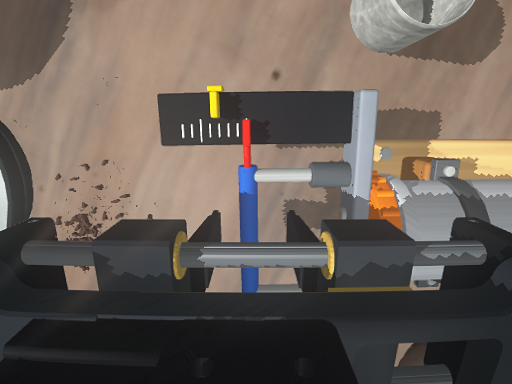

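The fingers are clear on both sides, the bail is in with the pointer at column 246, and the marker is unchanged at column 215. Now I'll go straight up.

```bash
python3 -m crank '[[0,0,-15,0,45],[0,0,-35,0,45],[0,0,-60,0,45],[0,0,-90,0,45],[0,0,-120,0,45],[0,0,-150,0,45],[0,0,-170,0,45],[0,0,-170,0,45],[0,0,-170,0,45]]'; python3 - <<'E'
from m import *
meas("pics/w6.png")
E
```

```text
t: 12.18
eef_pos: [563.7, 37.5, 233.3]
tcp_rot: [3.14, 0.001, 1.99]
ft_force: [-0.0, 0.6, -1.2]
opening: 0.473
grip_force: 0.0
blue 574 [250.2 179.1] ext x med 525.7 range [ 520.8 -244.6] [ 530.6 -155.6]
red 60 [249.6 131.9] ext x med 525.9 range [ 523.7 -155.6] [ 527.2 -131.2]
yellow 67 [234.7 113. ] ext x med 508.6 range [ 505.4 -128.8] [ 512.4 -113. ]
orange 626 [313.5 179.5] ext x med 603.4 range [ 596.8 -235.8] [ 612.  -160.6]
```

View pics/w6.png

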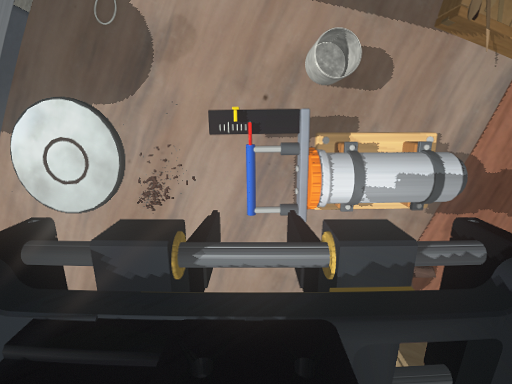

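The cap is seated against the barrel at column 318, the bail is in, the tin is undisturbed and the arm is clear.

```bash
python3 -c "
from cell import env
print(env.job_done())"
```

```text
the job is handed in; nothing more can be done
None
```

I pushed the cap about 11 mm to its stop, drew the bail to the set marker, held it for over a second, eased it back in and handed in the job; no verdict was returned.

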